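# Find the castor with bearing play and take it up

### The arm

A 7-joint arm with a two-finger parallel gripper is mounted at the origin on a cart in front of the work surface, level with it; the furniture and walls round the work are solid. World frame = base frame: x ahead of the robot, y to its left, z up, the work surface at z = 0. Lengths are in m, angles in rad, forces in N, time in s.
With the tool pointing down it reaches from about 0.4 to 0.875 m from the base axis. Payload 19.3 kg.
Tool frame: the origin (TCP) lies at the very end of the fingers, on their centre line; the grasp point (between the pads) lies 19 mm behind it; z points along the fingers, y is the line along which they close (so a half turn about z gives the same grasp; the last joint's range is limited). The gripper opens to 85 mm and grips with 20 to 120 N. Pads are 22 mm wide; open, the fingers measure 114 mm over their backs; the gripper's body (76 mm by 85 mm) begins 54 mm behind the grasp point. The pads swing forward as they close: fully open they stand 13 mm farther back than shut.
Start: joints at [1.15, 0.521, -0.036, 1.599, 0.021, 1.021, -0.113], TCP at [0.215, -0.587, 0.231] pointing down, gripper open.
Joint ranges: [-2.91, 2.91], [-0.3, 2.13], [-1.5, 1.42], [0.17, 2.43], [-1.26, 4.41], [0.16, 1.93], [-2.52, 2.52]. Speed limits (rad/s): [1.89, 1.89, 2.39, 2.39, 3.01, 3.01, 3.01].

### API

Orientations are given as [roll, pitch, yaw] about the fixed x, y, z axes, in that order (R = Rz(yaw) Ry(pitch) Rx(roll)).
In Python, from workcell import bot gives the robot as it stands.
- The arm moves only by the shell command python3 -m crank 'ROWS' [FORCE]. ROWS is a JSON object of lists of equal length, an entry for each row: "travel": the shift along the world's x, y, z in cm, a list of three; "turn": the turn, a rotation vector about the world's x, y, z in degrees, a list of three; "gripper": the closure, from 0 (fully open) to 1 (shut). A call has exactly 5 rows; each row is the pose to reach, as a shift and turn from the pose commanded when the call began; what a row does not reach only later rows make up. A row lasts 1/10 s, in which the tool goes at most 50 mm and 8.59 degrees, less where a joint would pass 70% of its speed; a pose out of reach is approached as far as the arm can. A call with a gripper value outside its range is refused whole. The fingers move at their own pace and stop on an object; FORCE is the grip in N (left out, the last holds). Time passes only in rows, so rows that repeat a pose let the fingers close, or fill a call up. It gives the time, the measured TCP pose, the force, the opening and the grip force at its end, in the units of the state.
- bot.observe(): the state, without advancing time (a new reading comes with each control period).
- bot.grab_frame(name): name is "side" or "top"; returns a dict with "pixels" (384x512x3 uint8, red, green, blue), "fx", "fy", "cx", "cy" (pixels), "extrinsics" (4x4, takes a point from world to camera coordinates). Camera axes: x right, y down, z forward; pixel columns grow to the right and rows downward; lengths in m; the calibration is good to about 2 mm. A picture is of the moment at which its call begins. There is no depth.
- bot.job_done(): hands the job in; it is judged then, once.
The state is a dict: "clock": time; "qpos": joint angles; "qd": joint speeds; "joint_efforts": joint torques, N m; "position": TCP position; "tool_rot": TCP orientation; "force": force on the tool from outside, world axes, zero at the start; "moment": the same for the moment, N m; "grip_width": finger opening in m; "finger_force": force on a finger pad.
Only numpy, scipy, OpenCV 4.12 (cv2) and the standard library are available. Lean on these libraries where they do the work, as an engineer would, in place of code of your own. Each camera call takes 0.05 s, during which the arm holds its last target. There are 200 camera calls.

### The job

Three office-chair castors stand in their test stands and one has play in its bearing: gently rock the wheels side to side at the top, to the left and then to the right, to feel which one knocks loosely to and fro. Once the loose wheel has gone to its stop on both sides, press the lever of that stand all the way over towards the wheel to take up the play. Leave the levers of the sound castors open, never force a wheel, and do not disturb the other things on the desk.

Things in the scene. Friction and masses are not known exactly. Their poses are not given: they have to be found in the camera images.
- unit_a: One of three like castor stands (letters tell neither place nor condition): fixed grey plate, x -120 to 50, y -40 to 40, z to 12 mm. Origin on the desk under the wheel's centre; x points from lever to wheel (away from the robot), y left along the axle, z up. Fork cheeks (y +-27 mm, axle ends +-33) rise to z 66 mm. Take-up lever's hinge: along y at x -88, z 30 mm.
- wheel_a: Castor wheel of unit_a, 80 mm diameter, 24 wide, origin at its centre, 56 mm above the desk; spins on a level axle along y. A sound wheel pushed sideways 24 mm above the axle gives only about 0.07 mm per N. A wheel with play tips about x almost freely to a firm stop at 0.17 rad either way and swings back upright when let go. More than 25 N of push or grip harms it.
- wheel_top_a (a point): Top of the tyre of unit_a, middle of its width, 40 mm above the axle, 96 mm above the desk, 30 mm above the fork; moves 7 mm sideways (the wheel 24 mm above the axle: 4 mm) when a wheel with play rocks to its stop, under 1 mm on a sound one.
- lever_a (a joint): Angle (rad) of the take-up lever of unit_a: 0 to 0.12 open (at 0 leaning to the robot, 0.5 from upright); grows as it is pressed away from the robot; fully over against its stop at 1.2 (0.7 past upright, towards the wheel). Friction 0.10 N m, about 2 N at the tip; stays where left. It drives two small jaws in the fork up to the foot of the wheel.
- lever_tip_a (a point): Centre of the black crossbar (along y, 40 mm long, 12 mm thick) at the end of the lever of unit_a, 50 mm from the lever's hinge.
- unit_b: One of three like castor stands (letters tell neither place nor condition): fixed grey plate, x -120 to 50, y -40 to 40, z to 12 mm. Origin on the desk under the wheel's centre; x points from lever to wheel (away from the robot), y left along the axle, z up. Fork cheeks (y +-27 mm, axle ends +-33) rise to z 66 mm. Take-up lever's hinge: along y at x -88, z 30 mm.
- wheel_b: Castor wheel of unit_b, 80 mm diameter, 24 wide, origin at its centre, 56 mm above the desk; spins on a level axle along y. A sound wheel pushed sideways 24 mm above the axle gives only about 0.07 mm per N. A wheel with play tips about x almost freely to a firm stop at 0.17 rad either way and swings back upright when let go. More than 25 N of push or grip harms it.
- wheel_top_b (a point): Top of the tyre of unit_b, middle of its width, 40 mm above the axle, 96 mm above the desk, 30 mm above the fork; moves 7 mm sideways (the wheel 24 mm above the axle: 4 mm) when a wheel with play rocks to its stop, under 1 mm on a sound one.
- lever_b (a joint): Angle (rad) of the take-up lever of unit_b: 0 to 0.12 open (at 0 leaning to the robot, 0.5 from upright); grows as it is pressed away from the robot; fully over against its stop at 1.2 (0.7 past upright, towards the wheel). Friction 0.10 N m, about 2 N at the tip; stays where left. It drives two small jaws in the fork up to the foot of the wheel.
- lever_tip_b (a point): Centre of the black crossbar (along y, 40 mm long, 12 mm thick) at the end of the lever of unit_b, 50 mm from the lever's hinge.
- unit_c: One of three like castor stands (letters tell neither place nor condition): fixed grey plate, x -120 to 50, y -40 to 40, z to 12 mm. Origin on the desk under the wheel's centre; x points from lever to wheel (away from the robot), y left along the axle, z up. Fork cheeks (y +-27 mm, axle ends +-33) rise to z 66 mm. Take-up lever's hinge: along y at x -88, z 30 mm.
- wheel_c: Castor wheel of unit_c, 80 mm diameter, 24 wide, origin at its centre, 56 mm above the desk; spins on a level axle along y. A sound wheel pushed sideways 24 mm above the axle gives only about 0.07 mm per N. A wheel with play tips about x almost freely to a firm stop at 0.17 rad either way and swings back upright when let go. More than 25 N of push or grip harms it.
- wheel_top_c (a point): Top of the tyre of unit_c, middle of its width, 40 mm above the axle, 96 mm above the desk, 30 mm above the fork; moves 7 mm sideways (the wheel 24 mm above the axle: 4 mm) when a wheel with play rocks to its stop, under 1 mm on a sound one.
- lever_c (a joint): Angle (rad) of the take-up lever of unit_c: 0 to 0.12 open (at 0 leaning to the robot, 0.5 from upright); grows as it is pressed away from the robot; fully over against its stop at 1.2 (0.7 past upright, towards the wheel). Friction 0.10 N m, about 2 N at the tip; stays where left. It drives two small jaws in the fork up to the foot of the wheel.
- lever_tip_c (a point): Centre of the black crossbar (along y, 40 mm long, 12 mm thick) at the end of the lever of unit_c, 50 mm from the lever's hinge.
- eraser: Blue and white eraser 23x46x13 mm, a loose bystander; origin at the centre of its underside.
- glue_stick: Glue stick standing upright, 26 mm across, 97 mm high, a loose bystander; origin at the centre of its underside.
- bulldog_clip: Black bulldog clip 42x40x23 mm, a loose bystander; origin at the centre of its underside.
- mint_tin: Flat mint tin 47x64x18 mm, a loose bystander; origin at the centre of its underside.
- usb_stick: Small memory stick 18x52x9 mm, a loose bystander; origin at the centre of its underside.
- highlighter_pink: Pink highlighter 13x118x14 mm, lying, a loose bystander; origin at the centre of its underside.

How it is judged:
By the outcome, as a careful person would: the job done as asked, in the order asked, and still so for the second after the job is handed in, with the robot touching nothing.
It also fails if it takes over 61 s, if anything falls off the work surface, if the arm or the gripper's body presses on something with over 40 N, if the wrist force passes 120 N, or if a joint passes its speed limit or range.

## Working session

There is one attempt and no reset: what is moved stays moved. The work goes in short steps, Python scripts to look and compute and a shell command to move; the robot and the scene stay as the last step left them, time stands still between calls to the robot, and variables do not carry over. Pictures are saved under pics/ and viewed, at most 10 in all, crops included, and the job is handed in when it is done.

```bash
mkdir -p pics; ls
python3 - <<'E'
from workcell import bot
import cv2,numpy as np,json
for n in("side","top"):
    f=bot.grab_frame(n); cv2.imwrite(f"pics/{n}0.png",f["pixels"][:,:,::-1])
    print(n,f["fx"],f["fy"],f["cx"],f["cy"],np.round(f["extrinsics"],4).tolist())
s=bot.observe(); print({k:np.round(v,3).tolist() for k,v in s.items()})
E
```

```text
pics
side 455.61391060508714 455.61391060508714 252.6934629085607 186.02493095275102 [[0.9989, 0.0448, -0.0111, -0.4908], [0.0186, -0.6108, -0.7916, 0.0466], [-0.0423, 0.7905, -0.611, 1.285], [0.0, 0.0, 0.0, 1.0]]
top 377.6084398827137 377.6084398827137 252.5958649435889 197.82262955047466 [[0.0163, -0.9999, -0.0015, -0.0192], [-0.9829, -0.0157, -0.1836, 0.5215], [0.1836, 0.0045, -0.983, 0.9005], [0.0, 0.0, 0.0, 1.0]]
{'clock': 0.1, 'qpos': [1.15, 0.522, -0.036, 1.6, 0.021, 1.021, -0.113], 'qd': [-0.0, -0.001, -0.0, -0.003, -0.001, -0.001, -0.001], 'joint_efforts': [0.002, -92.849, 1.983, -37.054, 0.018, 0.005, 0.0], 'position': [0.215, -0.587, 0.231], 'tool_rot': [-3.141, 0.0, 0.351], 'force': [-0.091, 0.527, -0.337], 'moment': [0.009, 0.036, 0.064], 'finger_force': 0.0, 'grip_width': 0.085}
```

View pics/top0.png

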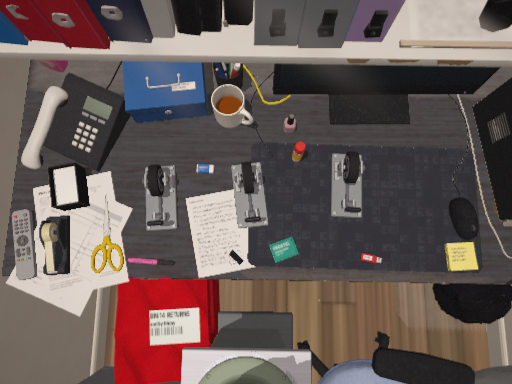

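View pics/side0.png

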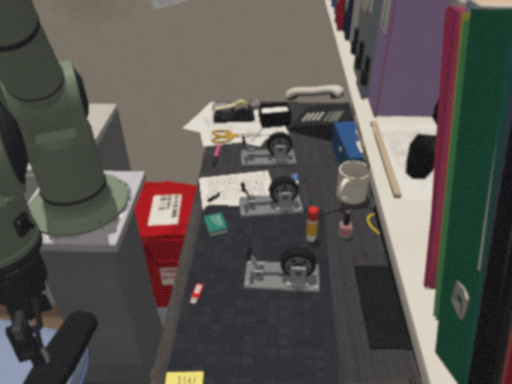

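The top view shows three stands (wheels at about (155,180), (247,178), (350,168)), with levers towards the robot (bottom). The side view shows them at (268,150), (272,195) and (284,270). I'll segment the plates next.

```bash
cat > h.py <<'E'
from workcell import bot
import cv2,numpy as np
def ray(f,u,v):
    E=f["extrinsics"];R=E[:3,:3];o=-R.T@E[:3,3]
    d=R.T@np.array([(u-f["cx"])/f["fx"],(v-f["cy"])/f["fy"],1.]);return o,d
def onz(f,u,v,z):
    o,d=ray(f,u,v);return o+d*(z-o[2])/d[2]
def pix(f,p):
    c=f["extrinsics"][:3,:3]@np.array(p)+f["extrinsics"][:3,3];return np.array([f["cx"]+f["fx"]*c[0]/c[2],f["cy"]+f["fy"]*c[1]/c[2]])
E
python3 - <<'E'
from h import *
f=bot.grab_frame("top");im=f["pixels"];hsv=cv2.cvtColor(im,cv2.COLOR_RGB2HSV)
for box in((138,158,185,235),(225,155,275,235),(325,145,372,222)):
    x0,y0,x1,y1=box
    m=np.zeros(im.shape[:2],np.uint8)
    h=hsv[y0:y1,x0:x1];m[y0:y1,x0:x1]=((h[...,2]>95)&(h[...,2]<185)&(h[...,1]<45))*255
    m=cv2.morphologyEx(m,cv2.MORPH_OPEN,np.ones((3,3)))
    cs,_=cv2.findContours(m,cv2.RETR_EXTERNAL,cv2.CHAIN_APPROX_NONE);c=max(cs,key=cv2.contourArea)
    # plate corners in world at z=12mm
    P=np.array([onz(f,u,v,.012)[:2] for u,v in c[:,0]],np.float32)
    (cx,cy),(w,hh),a=cv2.minAreaRect(P*1000);print(cv2.contourArea(c),round(cx),round(cy),round(w),round(hh),round(a,1))
im2=im[140:245,130:380];cv2.imwrite("pics/crop_top.png",cv2.resize(im2,None,fx=3.2,fy=3.2,interpolation=cv2.INTER_CUBIC)[:,:,::-1])
E
```

```text
515.0 518 201 63 179 74.0
1046.0 514 -4 123 79 7.7
1088.5 568 -255 78 169 87.9
```

View pics/crop_top.png

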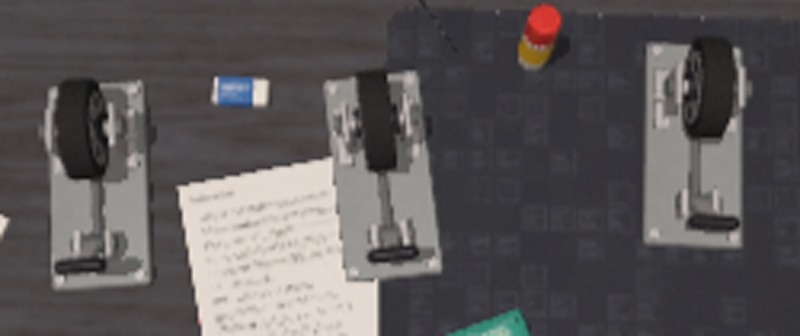

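The crop shows all plate corners clearly: left (50,88)-(150,284), mid (326,84)-(441,271), right (647,43)-(742,246), with the lever crossbars at (80,266), (393,254) and (713,222).

Run:
```python
from h import *
f=bot.grab_frame("top");s=bot.grab_frame("side")
C={'L':[(50,88),(145,82),(150,284),(54,289)],'M':[(326,84),(416,73),(441,271),(349,280)],'R':[(647,43),(742,45),(742,246),(645,242)]}
bars={'L':(80,266),'M':(393,254),'R':(713,222)}
im=s["pixels"].copy();it=f["pixels"].copy()
for k,c in C.items():
    P=np.array([onz(f,u/3.2+130,v/3.2+140,.012)[:2] for u,v in c])
    ax=(P[0]+P[1]-P[2]-P[3])/2;L=np.linalg.norm(ax);W=np.linalg.norm(P[0]+P[3]-P[1]-P[2])/2
    a=np.arctan2(ax[1],ax[0]);u=np.array([np.cos(a),np.sin(a)]);n=np.array([-u[1],u[0]])
    o=P.mean(0)+.035*u
    print(k,"L,W",round(L,4),round(W,4),"yaw",round(np.degrees(a),2),"origin",o.round(4),"wheelpix",pix(f,[*o,.096]).round(1))
    for q in(0,.06,.12):
        t=o+u*(-.088-.05*np.sin(.5-q));print("  tip q",q,[*t.round(4),round(.03+.05*np.cos(.5-q),4)],pix(f,[*t,.03+.05*np.cos(.5-q)]).round(1),"seen",np.round([bars[k][0]/3.2+130,bars[k][1]/3.2+140],1))
    for img,ff in((im,s),(it,f)):
        for X,Y,Z in((0,0,.096),(.05,.04,.012),(.05,-.04,.012),(-.12,.04,.012),(-.12,-.04,.012),(0,.033,.056),(0,-.033,.056)):
            p=pix(ff,[*(o+X*u+Y*n),Z]);cv2.circle(img,tuple(np.round(p*16).astype(int)),16,(255,0,0),-1,cv2.LINE_AA,4)
A=cv2.resize(im[120:300,200:360],None,fx=3,fy=3,interpolation=cv2.INTER_CUBIC)
B=cv2.resize(it[140:245,130:380],(800,336))
cv2.imwrite("pics/chkS.png",A[:,:,::-1]);cv2.imwrite("pics/chkT.png",B[:,:,::-1])
# bystanders on desk plane
for n,(u,v) in dict(tin=(284,249),usb=(371,258),clip=(236,257),hl=(152,262),eraser=(205,169),glue=(299,152)).items(): print(n,onz(f,u,v,.01 if n!='glue' else .09)[:2].round(3))
```

```text
L L,W 0.1676 0.0779 yaw 4.73 origin [0.5603 0.2311] wheelpix [152.5 176.9]
  tip q 0 [np.float64(0.4487), np.float64(0.2218), np.float64(0.0739)] [155.7 224.1] seen [155.  223.1]
  tip q 0.06 [np.float64(0.4514), np.float64(0.2221), np.float64(0.0752)] [155.6 222.9] seen [155.  223.1]
  tip q 0.12 [np.float64(0.4541), np.float64(0.2223), np.float64(0.0764)] [155.4 221.8] seen [155.  223.1]
M L,W 0.1651 0.0748 yaw 7.83 origin [0.571  0.0021] wheelpix [247.6 174. ]
  tip q 0 [np.float64(0.4601), np.float64(-0.0132), np.float64(0.0739)] [253.2 221. ] seen [252.8 219.4]
  tip q 0.06 [np.float64(0.4627), np.float64(-0.0128), np.float64(0.0752)] [253.1 219.8] seen [252.8 219.4]
  tip q 0.12 [np.float64(0.4654), np.float64(-0.0125), np.float64(0.0764)] [252.9 218.6] seen [252.8 219.4]
R L,W 0.1683 0.0787 yaw -1.97 origin [ 0.603  -0.2588] wheelpix [355.4 162.9]
  tip q 0 [np.float64(0.4911), np.float64(-0.2549), np.float64(0.0739)] [352.9 209.9] seen [352.8 209.4]
  tip q 0.06 [np.float64(0.4938), np.float64(-0.255), np.float64(0.0752)] [353.1 208.7] seen [352.8 209.4]
  tip q 0.12 [np.float64(0.4965), np.float64(-0.2551), np.float64(0.0764)] [353.2 207.5] seen [352.8 209.4]
tin [ 0.397 -0.093]
usb [ 0.378 -0.314]
clip [0.375 0.029]
hl [0.359 0.242]
eraser [0.605 0.117]
glue [ 0.63  -0.123]
```

View pics/chkS.png

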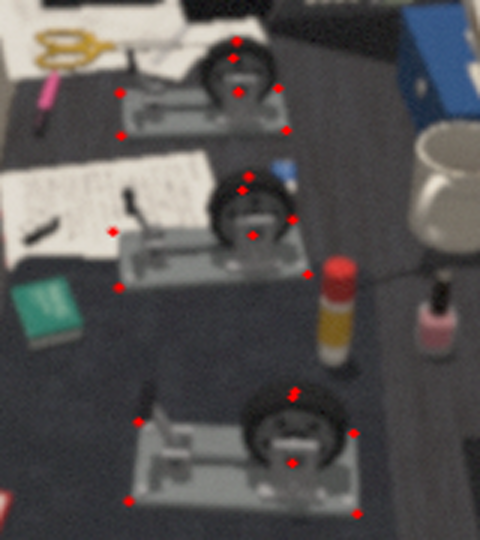

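View pics/chkT.png

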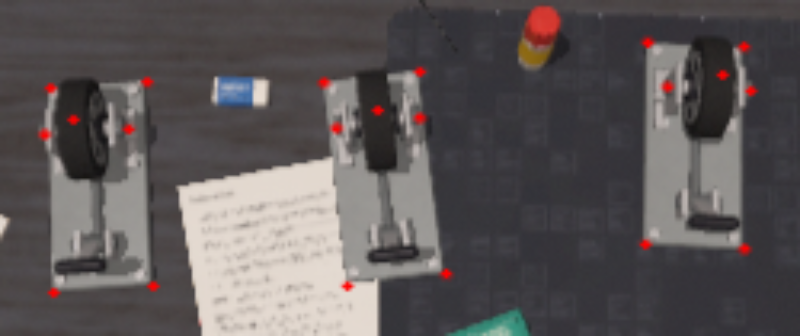

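Plate sizes agree with the given 170x80 mm (within 5 mm), and the reprojected wheel tops and axle ends sit right in both views. I'll go to the right-hand stand first.

```bash
python3 -m crank '{"travel":[[4,3.2,0],[8,6.4,0],[12,9.6,0],[16,12.8,0],[20,16,0]],"turn":[[0,0,-4.4],[0,0,-8.8],[0,0,-13.2],[0,0,-17.6],[0,0,-22.1]],"gripper":[0.2,0.47,0.47,0.47,0.47]}' 30
python3 -m crank '{"travel":[[4,3.4,-1],[8,6.8,-2],[12,10.2,-3],[15.5,13.4,-4],[18.8,16.8,-5]],"turn":[[0,0,0],[0,0,0],[0,0,0],[0,0,0],[0,0,0]],"gripper":[0.47,0.47,0.47,0.47,0.47]}'
python3 -m crank '{"travel":[[0,0,0],[0,0,0],[0,0,0],[0,0,0],[0,0,0]],"turn":[[0,0,0],[0,0,0],[0,0,0],[0,0,0],[0,0,0]],"gripper":[0.47,0.47,0.47,0.47,0.47]}'
python3 - <<'E'
from h import *
f=bot.grab_frame("top");s=bot.grab_frame("side");b=bot.observe();print(b["position"],b["tool_rot"])
A=np.hstack([cv2.resize(f["pixels"][120:250,280:420],(420,390)),cv2.resize(s["pixels"][170:300,200:325],(375,390))]);cv2.imwrite("pics/a.png",A[:,:,::-1])
E
```

```text
clock: 0.75
position: [0.4113, -0.4293, 0.2314]
tool_rot: [3.142, -0.0, -0.038]
force: [0.1, -1.1, 0.3]
grip_width: 0.0453
finger_force: 0.0
clock: 1.25
position: [0.5944, -0.2664, 0.1823]
tool_rot: [3.141, -0.0, -0.035]
force: [0.2, -0.7, 0.3]
grip_width: 0.045
finger_force: 0.0
clock: 1.75
position: [0.5925, -0.2688, 0.1831]
tool_rot: [3.141, -0.0, -0.037]
force: [-0.0, -0.8, -0.6]
grip_width: 0.0454
finger_force: 0.0
[ 0.5927021  -0.26841651  0.18302934] [ 3.14141356e+00 -2.83718358e-04 -3.59350150e-02]
```

View pics/a.png

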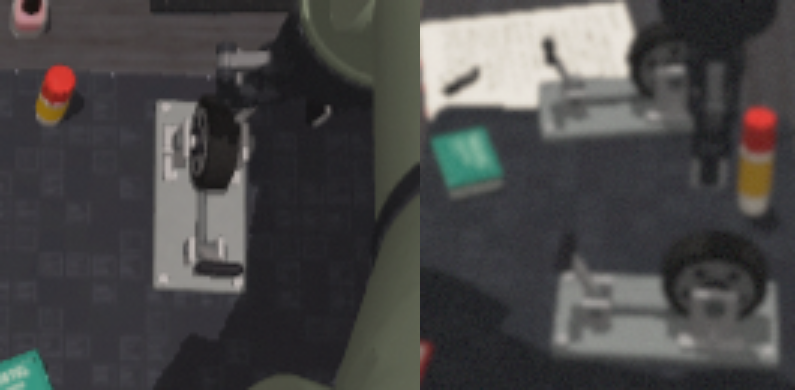

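The gripper is above and slightly short of the right stand (fingers about 10 mm off in x and y) and its clearance to the glue stick is ample. I'll align and descend so the fingers straddle the wheel.

```bash
python3 -m crank '{"travel":[[1,0.95,0],[1,0.95,-2],[1,0.95,-4],[1,0.95,-6],[1,0.95,-7]],"turn":[[0,0,0],[0,0,0],[0,0,0],[0,0,0],[0,0,0]],"gripper":[0.47,0.47,0.47,0.47,0.47]}'
python3 -m crank '{"travel":[[0,0,0],[0,0,-1],[0,0,-2],[0,0,-3],[0,0,-3.5]],"turn":[[0,0,0],[0,0,0],[0,0,0],[0,0,0],[0,0,0]],"gripper":[0.47,0.47,0.47,0.47,0.47]}'
python3 -m crank '{"travel":[[0,0,0],[0,0,0],[0,0,0],[0,0,0],[0,0,0]],"turn":[[0,0,0],[0,0,0],[0,0,0],[0,0,0],[0,0,0]],"gripper":[0.47,0.47,0.47,0.47,0.47]}'
python3 - <<'E'
from h import *
f=bot.grab_frame("top");s=bot.grab_frame("side");b=bot.observe();print(b["position"],b["tool_rot"])
A=np.hstack([cv2.resize(f["pixels"][120:250,280:420],(420,390)),cv2.resize(s["pixels"][195:300,230:335],(375,390))]);cv2.imwrite("pics/b.png",A[:,:,::-1])
E
```

```text
clock: 2.35
position: [0.6031, -0.2572, 0.1111]
tool_rot: [-3.141, 0.001, -0.034]
force: [-1.0, -0.4, 0.1]
grip_width: 0.0452
finger_force: 0.0
clock: 2.85
position: [0.6027, -0.2581, 0.0766]
tool_rot: [-3.141, 0.001, -0.035]
force: [0.7, 0.5, 0.2]
grip_width: 0.0456
finger_force: 0.0
clock: 3.35
position: [0.6031, -0.2583, 0.078]
tool_rot: [3.142, -0.0, -0.035]
force: [-0.1, -0.1, -0.6]
grip_width: 0.0452
finger_force: 0.0
[ 0.60306022 -0.25830562  0.0779276 ] [ 3.14153855e+00 -1.80703062e-04 -3.49889938e-02]
```

View pics/b.png

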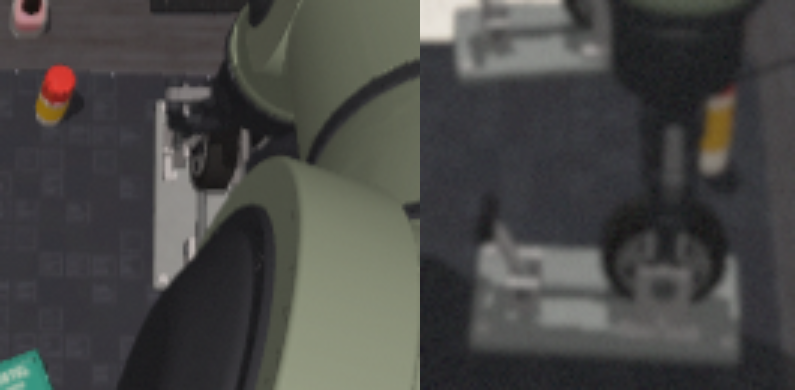

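Fingers straddle the tyre top in both views with no force. I'll push to the left in small steps.

```bash
python3 -m crank '{"travel":[[0,0.2,-0.4],[0,0.4,-0.4],[0,0.6,-0.4],[0,0.7,-0.4],[0,0.7,-0.4]],"turn":[[0,0,0],[0,0,0],[0,0,0],[0,0,0],[0,0,0]],"gripper":[0.47,0.47,0.47,0.47,0.47]}'
python3 -m crank '{"travel":[[0,0.05,0],[0,0.1,0],[0,0.15,0],[0,0.2,0],[0,0.2,0]],"turn":[[0,0,0],[0,0,0],[0,0,0],[0,0,0],[0,0,0]],"gripper":[0.47,0.47,0.47,0.47,0.47]}'
python3 -m crank '{"travel":[[0,0.05,0],[0,0.1,0],[0,0.1,0],[0,0.1,0],[0,0.1,0]],"turn":[[0,0,0],[0,0,0],[0,0,0],[0,0,0],[0,0,0]],"gripper":[0.47,0.47,0.47,0.47,0.47]}'
```

```text
clock: 3.95
position: [0.6031, -0.251, 0.0739]
tool_rot: [-3.141, -0.0, -0.035]
force: [1.0, 0.4, 1.2]
grip_width: 0.0451
finger_force: 0.0
clock: 4.45
position: [0.603, -0.2492, 0.0738]
tool_rot: [-3.142, 0.0, -0.035]
force: [-0.0, -0.3, 0.2]
grip_width: 0.045
finger_force: 0.0
clock: 4.95
position: [0.603, -0.2483, 0.0738]
tool_rot: [-3.142, -0.0, -0.035]
force: [0.4, -0.6, -0.5]
grip_width: 0.0454
finger_force: 0.0
```

```bash
for i in 1 2; do :; done
python3 -m crank '{"travel":[[0,0.05,0],[0,0.1,0],[0,0.1,0],[0,0.1,0],[0,0.1,0]],"turn":[[0,0,0],[0,0,0],[0,0,0],[0,0,0],[0,0,0]],"gripper":[0.47,0.47,0.47,0.47,0.47]}'
python3 -m crank '{"travel":[[0,0.05,0],[0,0.1,0],[0,0.1,0],[0,0.1,0],[0,0.1,0]],"turn":[[0,0,0],[0,0,0],[0,0,0],[0,0,0],[0,0,0]],"gripper":[0.47,0.47,0.47,0.47,0.47]}'
```

```text
clock: 5.45
position: [0.603, -0.2473, 0.0738]
tool_rot: [-3.142, -0.0, -0.035]
force: [0.3, -0.2, -0.3]
grip_width: 0.0454
finger_force: 0.0
clock: 5.95
position: [0.603, -0.2464, 0.0738]
tool_rot: [3.141, -0.0, -0.035]
force: [0.3, -2.0, 0.8]
grip_width: 0.0451
finger_force: 0.9
```

Contact (−2 N, pad 0.9 N). I'll continue in half-millimetre steps.

```bash
python3 -m crank '{"travel":[[0,0.05,0],[0,0.05,0],[0,0.05,0],[0,0.05,0],[0,0.05,0]],"turn":[[0,0,0],[0,0,0],[0,0,0],[0,0,0],[0,0,0]],"gripper":[0.47,0.47,0.47,0.47,0.47]}'
python3 -m crank '{"travel":[[0,0.05,0],[0,0.05,0],[0,0.05,0],[0,0.05,0],[0,0.05,0]],"turn":[[0,0,0],[0,0,0],[0,0,0],[0,0,0],[0,0,0]],"gripper":[0.47,0.47,0.47,0.47,0.47]}'
```

```text
clock: 6.45
position: [0.603, -0.2462, 0.0739]
tool_rot: [3.141, -0.0, -0.035]
force: [0.5, -4.6, 1.6]
grip_width: 0.0453
finger_force: 2.6
clock: 6.95
position: [0.603, -0.246, 0.074]
tool_rot: [3.141, -0.0, -0.035]
force: [-0.2, -6.6, 2.1]
grip_width: 0.0457
finger_force: 3.4
```

The right wheel is stiff to the left (~5 N within 0.4 mm). I'll feel the other side too.

```bash
python3 -m crank '{"travel":[[0,-0.6,0],[0,-1.2,0],[0,-1.8,0],[0,-2.1,0],[0,-2.1,0]],"turn":[[0,0,0],[0,0,0],[0,0,0],[0,0,0],[0,0,0]],"gripper":[0.47,0.47,0.47,0.47,0.47]}'
python3 -m crank '{"travel":[[0,-0.05,0],[0,-0.1,0],[0,-0.15,0],[0,-0.15,0],[0,-0.15,0]],"turn":[[0,0,0],[0,0,0],[0,0,0],[0,0,0],[0,0,0]],"gripper":[0.47,0.47,0.47,0.47,0.47]}'
python3 -m crank '{"travel":[[0,-0.05,0],[0,-0.1,0],[0,-0.1,0],[0,-0.1,0],[0,-0.1,0]],"turn":[[0,0,0],[0,0,0],[0,0,0],[0,0,0],[0,0,0]],"gripper":[0.47,0.47,0.47,0.47,0.47]}'
```

```text
clock: 7.45
position: [0.6028, -0.2668, 0.0736]
tool_rot: [-3.142, 0.0, -0.036]
force: [0.4, 0.4, -0.0]
grip_width: 0.0452
finger_force: 0.0
clock: 7.95
position: [0.6031, -0.2677, 0.0738]
tool_rot: [-3.142, -0.0, -0.035]
force: [0.3, -0.4, 0.1]
grip_width: 0.0453
finger_force: 0.0
clock: 8.45
position: [0.6031, -0.2683, 0.0738]
tool_rot: [-3.141, 0.0, -0.035]
force: [-1.0, 4.6, 3.0]
grip_width: 0.045
finger_force: 2.7
```

The right castor is sound both ways. On to the middle one: lift, traverse, turn.

```bash
python3 -m crank '{"travel":[[0,1,3],[0,1,7],[0,1,11],[-0.5,4,11],[-1,7,11]],"turn":[[0,0,0],[0,0,0],[0,0,0],[0,0,1.5],[0,0,3]],"gripper":[0.47,0.47,0.47,0.47,0.47]}'
python3 -m crank '{"travel":[[-0.5,4.5,0],[-1,9,0],[-1.5,13.5,0],[-2.2,18,0],[-2.2,20.1,0]],"turn":[[0,0,2],[0,0,4],[0,0,6],[0,0,6.8],[0,0,6.8]],"gripper":[0.47,0.47,0.47,0.47,0.47]}'
python3 -m crank '{"travel":[[0,0,0],[0,0,0],[0,0,0],[0,0,0],[0,0,0]],"turn":[[0,0,0],[0,0,0],[0,0,0],[0,0,0],[0,0,0]],"gripper":[0.47,0.47,0.47,0.47,0.47]}'
```

```text
clock: 8.95
position: [0.5932, -0.1994, 0.185]
tool_rot: [3.14, -0.002, 0.016]
force: [0.5, -0.0, 0.1]
grip_width: 0.0452
finger_force: 0.0
clock: 9.45
position: [0.5703, 0.006, 0.184]
tool_rot: [-3.141, -0.0, 0.14]
force: [0.4, -1.3, -0.5]
grip_width: 0.0453
finger_force: 0.0
clock: 9.95
position: [0.5711, 0.0013, 0.1837]
tool_rot: [3.141, 0.0, 0.135]
force: [0.3, -0.5, -0.3]
grip_width: 0.0452
finger_force: 0.0
```

```bash
python3 -m crank '{"travel":[[0,0.1,-3],[0,0.1,-6],[0,0.1,-8],[0,0.1,-9.5],[0,0.1,-11]],"turn":[[0,0,0],[0,0,0],[0,0,0],[0,0,0],[0,0,0]],"gripper":[0.47,0.47,0.47,0.47,0.47]}'
python3 -m crank '{"travel":[[0,0.2,0],[-0.05,0.4,0],[-0.1,0.6,0],[-0.1,0.7,0],[-0.1,0.7,0]],"turn":[[0,0,0],[0,0,0],[0,0,0],[0,0,0],[0,0,0]],"gripper":[0.47,0.47,0.47,0.47,0.47]}'
python3 -m crank '{"travel":[[0,0.05,0],[0,0.1,0],[0,0.1,0],[0,0.1,0],[0,0.1,0]],"turn":[[0,0,0],[0,0,0],[0,0,0],[0,0,0],[0,0,0]],"gripper":[0.47,0.47,0.47,0.47,0.47]}'
python3 -m crank '{"travel":[[0,0.05,0],[0,0.1,0],[0,0.1,0],[0,0.1,0],[0,0.1,0]],"turn":[[0,0,0],[0,0,0],[0,0,0],[0,0,0],[0,0,0]],"gripper":[0.47,0.47,0.47,0.47,0.47]}'
```

```text
clock: 10.45
position: [0.571, 0.0028, 0.0729]
tool_rot: [3.142, 0.0, 0.135]
force: [0.1, -0.6, 0.8]
grip_width: 0.0452
finger_force: 0.0
clock: 10.95
position: [0.5703, 0.0105, 0.0743]
tool_rot: [-3.142, -0.001, 0.136]
force: [-0.4, -0.0, -0.2]
grip_width: 0.0455
finger_force: 0.0
clock: 11.45
position: [0.57, 0.0112, 0.0738]
tool_rot: [-3.142, 0.0, 0.136]
force: [-0.5, 0.3, -0.8]
grip_width: 0.0453
finger_force: 0.0
clock: 11.95
position: [0.57, 0.0122, 0.0738]
tool_rot: [-3.142, 0.0, 0.136]
force: [0.9, 0.2, -0.3]
grip_width: 0.0452
finger_force: 0.0
```

```bash
python3 -m crank '{"travel":[[0,0.05,0],[0,0.1,0],[0,0.1,0],[0,0.1,0],[0,0.1,0]],"turn":[[0,0,0],[0,0,0],[0,0,0],[0,0,0],[0,0,0]],"gripper":[0.47,0.47,0.47,0.47,0.47]}'
python3 -m crank '{"travel":[[0,0.05,0],[0,0.1,0],[0,0.1,0],[0,0.1,0],[0,0.1,0]],"turn":[[0,0,0],[0,0,0],[0,0,0],[0,0,0],[0,0,0]],"gripper":[0.47,0.47,0.47,0.47,0.47]}'
python3 -m crank '{"travel":[[0,0.05,0],[0,0.1,0],[0,0.1,0],[0,0.1,0],[0,0.1,0]],"turn":[[0,0,0],[0,0,0],[0,0,0],[0,0,0],[0,0,0]],"gripper":[0.47,0.47,0.47,0.47,0.47]}'
```

```text
clock: 12.45
position: [0.57, 0.0132, 0.0737]
tool_rot: [-3.142, 0.0, 0.136]
force: [-0.5, -0.6, -0.2]
grip_width: 0.0452
finger_force: 0.0
clock: 12.95
position: [0.57, 0.0142, 0.0738]
tool_rot: [3.142, 0.0, 0.136]
force: [0.4, -0.2, -0.2]
grip_width: 0.0452
finger_force: 0.0
clock: 13.45
position: [0.57, 0.0151, 0.0738]
tool_rot: [3.141, 0.0, 0.136]
force: [0.4, -1.9, 0.2]
grip_width: 0.0455
finger_force: 1.0
```

```bash
python3 -m crank '{"travel":[[0,0.05,0],[0,0.05,0],[0,0.05,0],[0,0.05,0],[0,0.05,0]],"turn":[[0,0,0],[0,0,0],[0,0,0],[0,0,0],[0,0,0]],"gripper":[0.47,0.47,0.47,0.47,0.47]}'
python3 -m crank '{"travel":[[0,0.05,0],[0,0.05,0],[0,0.05,0],[0,0.05,0],[0,0.05,0]],"turn":[[0,0,0],[0,0,0],[0,0,0],[0,0,0],[0,0,0]],"gripper":[0.47,0.47,0.47,0.47,0.47]}'
```

```text
clock: 13.95
position: [0.57, 0.0153, 0.0738]
tool_rot: [3.141, 0.0, 0.136]
force: [-0.8, -6.0, 2.6]
grip_width: 0.0453
finger_force: 2.6
clock: 14.45
position: [0.5701, 0.0155, 0.0739]
tool_rot: [3.141, -0.0, 0.135]
force: [-0.9, -7.4, 3.2]
grip_width: 0.0448
finger_force: 3.5
```

The firm contact alone is ambiguous (a stop or a stiff wheel). The total gap will decide: ~21 mm means sound, ~29 mm means loose. Now the right side.

```bash
python3 -m crank '{"travel":[[0.1,-0.6,0],[0.2,-1.2,0],[0.3,-1.8,0],[0.3,-2.1,0],[0.3,-2.15,0]],"turn":[[0,0,0],[0,0,0],[0,0,0],[0,0,0],[0,0,0]],"gripper":[0.47,0.47,0.47,0.47,0.47]}'
python3 -m crank '{"travel":[[0,-0.05,0],[0,-0.1,0],[0,-0.15,0],[0,-0.15,0],[0,-0.15,0]],"turn":[[0,0,0],[0,0,0],[0,0,0],[0,0,0],[0,0,0]],"gripper":[0.47,0.47,0.47,0.47,0.47]}'
python3 -m crank '{"travel":[[0,-0.05,0],[0,-0.1,0],[0,-0.1,0],[0,-0.1,0],[0,-0.1,0]],"turn":[[0,0,0],[0,0,0],[0,0,0],[0,0,0],[0,0,0]],"gripper":[0.47,0.47,0.47,0.47,0.47]}'
```

```text
clock: 14.95
position: [0.573, -0.0058, 0.0737]
tool_rot: [-3.142, 0.0, 0.135]
force: [-0.3, 0.7, 0.3]
grip_width: 0.0451
finger_force: 0.0
clock: 15.45
position: [0.573, -0.0064, 0.0738]
tool_rot: [-3.141, -0.0, 0.136]
force: [-0.4, 3.2, 2.2]
grip_width: 0.0452
finger_force: 1.4
clock: 15.95
position: [0.5731, -0.0067, 0.0739]
tool_rot: [-3.141, -0.0, 0.137]
force: [-1.9, 8.1, 2.8]
grip_width: 0.0451
finger_force: 3.7
```

The middle castor is sound too (total gap 21.5 mm). On to the left one.

```bash
python3 -m crank '{"travel":[[0,1.1,3],[0,1.1,7],[0,1.1,11],[-0.3,4,11],[-0.6,7,11]],"turn":[[0,0,0],[0,0,0],[0,0,0],[0,0,-0.5],[0,0,-1]],"gripper":[0.47,0.47,0.47,0.47,0.47]}'
python3 -m crank '{"travel":[[-0.2,4.5,0],[-0.4,9,0],[-0.6,13.5,0],[-0.6,17.1,0],[-0.6,17.1,0]],"turn":[[0,0,-1],[0,0,-2],[0,0,-2.1],[0,0,-2.1],[0,0,-2.1]],"gripper":[0.47,0.47,0.47,0.47,0.47]}'
python3 -m crank '{"travel":[[0,0,0],[0,0,0],[0,0,0],[0,0,0],[0,0,0]],"turn":[[0,0,0],[0,0,0],[0,0,0],[0,0,0],[0,0,0]],"gripper":[0.47,0.47,0.47,0.47,0.47]}'
```

```text
clock: 16.45
position: [0.5676, 0.0618, 0.1851]
tool_rot: [3.141, -0.002, 0.116]
force: [0.3, -0.1, -1.1]
grip_width: 0.0455
finger_force: 0.0
clock: 16.95
position: [0.5598, 0.2388, 0.1835]
tool_rot: [-3.139, 0.0, 0.088]
force: [-0.3, -0.8, -1.0]
grip_width: 0.0451
finger_force: 0.0
clock: 17.45
position: [0.5612, 0.2327, 0.1838]
tool_rot: [3.142, -0.0, 0.081]
force: [-0.2, -0.6, 0.6]
grip_width: 0.0456
finger_force: 0.0
```

```bash
python3 -m crank '{"travel":[[0,0,-3],[0,0,-6],[0,0,-8],[0,0,-9.5],[0,0,-11]],"turn":[[0,0,0],[0,0,0],[0,0,0],[0,0,0],[0,0,0]],"gripper":[0.47,0.47,0.47,0.47,0.47]}'
python3 -m crank '{"travel":[[0,0.2,0],[-0.05,0.4,0],[-0.1,0.6,0],[-0.1,0.8,0],[-0.1,0.9,0]],"turn":[[0,0,0],[0,0,0],[0,0,0],[0,0,0],[0,0,0]],"gripper":[0.47,0.47,0.47,0.47,0.47]}'
python3 -m crank '{"travel":[[0,0.05,0],[0,0.1,0],[0,0.15,0],[0,0.2,0],[0,0.2,0]],"turn":[[0,0,0],[0,0,0],[0,0,0],[0,0,0],[0,0,0]],"gripper":[0.47,0.47,0.47,0.47,0.47]}'
python3 -m crank '{"travel":[[0,0.05,0],[0,0.1,0],[0,0.1,0],[0,0.1,0],[0,0.1,0]],"turn":[[0,0,0],[0,0,0],[0,0,0],[0,0,0],[0,0,0]],"gripper":[0.47,0.47,0.47,0.47,0.47]}'
```

```text
clock: 17.95
position: [0.5613, 0.2331, 0.0732]
tool_rot: [-3.141, -0.0, 0.082]
force: [1.0, 1.4, 0.4]
grip_width: 0.0451
finger_force: 0.0
clock: 18.45
position: [0.5602, 0.2427, 0.0744]
tool_rot: [-3.141, -0.001, 0.082]
force: [-0.4, 0.5, 0.5]
grip_width: 0.0453
finger_force: 0.0
clock: 18.95
position: [0.56, 0.2443, 0.0737]
tool_rot: [-3.142, 0.0, 0.082]
force: [0.4, 0.3, -0.0]
grip_width: 0.0454
finger_force: 0.0
clock: 19.45
position: [0.56, 0.2452, 0.0738]
tool_rot: [3.142, 0.0, 0.082]
force: [-0.1, -0.2, -0.5]
grip_width: 0.0452
finger_force: 0.0
```

```bash
python3 -m crank '{"travel":[[0,0.05,0],[0,0.1,0],[0,0.1,0],[0,0.1,0],[0,0.1,0]],"turn":[[0,0,0],[0,0,0],[0,0,0],[0,0,0],[0,0,0]],"gripper":[0.47,0.47,0.47,0.47,0.47]}'
python3 -m crank '{"travel":[[0,0.05,0],[0,0.1,0],[0,0.1,0],[0,0.1,0],[0,0.1,0]],"turn":[[0,0,0],[0,0,0],[0,0,0],[0,0,0],[0,0,0]],"gripper":[0.47,0.47,0.47,0.47,0.47]}'
python3 -m crank '{"travel":[[0,0.05,0],[0,0.1,0],[0,0.1,0],[0,0.1,0],[0,0.1,0]],"turn":[[0,0,0],[0,0,0],[0,0,0],[0,0,0],[0,0,0]],"gripper":[0.47,0.47,0.47,0.47,0.47]}'
```

```text
clock: 19.95
position: [0.56, 0.2462, 0.0738]
tool_rot: [-3.142, 0.0, 0.082]
force: [-0.2, 0.3, -0.1]
grip_width: 0.0449
finger_force: 0.0
clock: 20.45
position: [0.56, 0.2472, 0.0738]
tool_rot: [-3.142, 0.0, 0.082]
force: [-0.3, -0.1, 0.8]
grip_width: 0.0454
finger_force: 0.1
clock: 20.95
position: [0.56, 0.2482, 0.0738]
tool_rot: [-3.142, 0.0, 0.082]
force: [-0.1, -0.6, 0.1]
grip_width: 0.0454
finger_force: 0.2
```

```bash
python3 -m crank '{"travel":[[0,0.05,0],[0,0.1,0],[0,0.1,0],[0,0.1,0],[0,0.1,0]],"turn":[[0,0,0],[0,0,0],[0,0,0],[0,0,0],[0,0,0]],"gripper":[0.47,0.47,0.47,0.47,0.47]}'
python3 -m crank '{"travel":[[0,0.05,0],[0,0.1,0],[0,0.1,0],[0,0.1,0],[0,0.1,0]],"turn":[[0,0,0],[0,0,0],[0,0,0],[0,0,0],[0,0,0]],"gripper":[0.47,0.47,0.47,0.47,0.47]}'
python3 -m crank '{"travel":[[0,0.05,0],[0,0.1,0],[0,0.1,0],[0,0.1,0],[0,0.1,0]],"turn":[[0,0,0],[0,0,0],[0,0,0],[0,0,0],[0,0,0]],"gripper":[0.47,0.47,0.47,0.47,0.47]}'
```

```text
clock: 21.45
position: [0.56, 0.2493, 0.0738]
tool_rot: [-3.142, 0.0, 0.082]
force: [0.1, 0.0, -0.2]
grip_width: 0.0452
finger_force: 0.4
clock: 21.95
position: [0.56, 0.2496, 0.0737]
tool_rot: [3.141, 0.0, 0.082]
force: [-1.0, -5.7, 3.3]
grip_width: 0.0453
finger_force: 2.8
clock: 22.45
position: [0.56, 0.2499, 0.0737]
tool_rot: [3.14, 0.001, 0.081]
force: [0.0, -9.2, 4.8]
grip_width: 0.0453
finger_force: 4.7
```

The wheel moved with almost no force from y≈0.246 to a firm stop at 0.2494, so it is loose. Now to the right.

```bash
python3 -m crank '{"travel":[[0.05,-0.8,0],[0.1,-1.6,0],[0.2,-2.2,0],[0.2,-2.5,0],[0.2,-2.8,0]],"turn":[[0,0,0],[0,0,0],[0,0,0],[0,0,0],[0,0,0]],"gripper":[0.47,0.47,0.47,0.47,0.47]}'
python3 -m crank '{"travel":[[0,-0.05,0],[0,-0.1,0],[0,-0.15,0],[0,-0.2,0],[0,-0.2,0]],"turn":[[0,0,0],[0,0,0],[0,0,0],[0,0,0],[0,0,0]],"gripper":[0.47,0.47,0.47,0.47,0.47]}'
python3 -m crank '{"travel":[[0,-0.05,0],[0,-0.1,0],[0,-0.1,0],[0,-0.1,0],[0,-0.1,0]],"turn":[[0,0,0],[0,0,0],[0,0,0],[0,0,0],[0,0,0]],"gripper":[0.47,0.47,0.47,0.47,0.47]}'
```

```text
clock: 22.95
position: [0.5621, 0.2231, 0.0738]
tool_rot: [-3.141, -0.0, 0.082]
force: [-0.6, 1.1, 0.5]
grip_width: 0.0452
finger_force: 0.4
clock: 23.45
position: [0.562, 0.2216, 0.0738]
tool_rot: [-3.141, -0.0, 0.082]
force: [-0.2, 1.4, 0.3]
grip_width: 0.0449
finger_force: 1.0
clock: 23.95
position: [0.562, 0.2212, 0.0739]
tool_rot: [-3.14, -0.0, 0.083]
force: [-0.2, 5.3, 0.1]
grip_width: 0.0453
finger_force: 3.1
```

```bash
python3 -m crank '{"travel":[[0,-0.05,0],[0,-0.1,0],[0,-0.1,0],[0,-0.1,0],[0,-0.1,0]],"turn":[[0,0,0],[0,0,0],[0,0,0],[0,0,0],[0,0,0]],"gripper":[0.47,0.47,0.47,0.47,0.47]}'
python3 -m crank '{"travel":[[0,0.8,0],[0,1.5,0],[0,1.6,2],[0,1.6,5],[0,1.6,9]],"turn":[[0,0,0],[0,0,0],[0,0,0],[0,0,0],[0,0,0]],"gripper":[0.47,0.47,0.47,0.47,0.47]}'
python3 -m crank '{"travel":[[-3,-0.2,0],[-6,-0.5,0],[-9,-0.8,0],[-12,-1.1,0],[-14.5,-1.1,0]],"turn":[[0,0,0],[0,0,0],[0,0,0],[0,0,0],[0,0,0]],"gripper":[0.7,1,1,1,1]}'
python3 -m crank '{"travel":[[-0.5,0,0],[-0.5,0,0],[-0.5,0,0],[-0.5,0,0],[-0.5,0,0]],"turn":[[0,0,0],[0,0,0],[0,0,0],[0,0,0],[0,0,0]],"gripper":[1,1,1,1,1]}'
```

```text
clock: 24.45
position: [0.562, 0.221, 0.0739]
tool_rot: [-3.14, -0.001, 0.083]
force: [0.1, 9.5, -0.9]
grip_width: 0.0452
finger_force: 4.7
clock: 24.95
position: [0.5611, 0.2351, 0.1635]
tool_rot: [3.14, 0.003, 0.082]
force: [0.8, 0.6, 0.5]
grip_width: 0.0455
finger_force: 0.0
clock: 25.45
position: [0.4155, 0.2238, 0.1638]
tool_rot: [3.141, 0.0, 0.082]
force: [0.5, 0.6, -1.4]
grip_width: 0.0001
finger_force: 0.0
clock: 25.95
position: [0.4126, 0.2242, 0.1636]
tool_rot: [3.142, 0.0, 0.081]
force: [-0.3, 0.4, 0.7]
grip_width: -0.0002
finger_force: 0.0
```

Both stops reached (9 N each). Now down behind the lever bar, then press gently forward.

```bash
python3 -m crank '{"travel":[[0,0,-3],[0,0,-6],[0,0,-8],[0,0,-9.2],[0,0,-9.8]],"turn":[[0,0,0],[0,0,0],[0,0,0],[0,0,0],[0,0,0]],"gripper":[1,1,1,1,1]}'
python3 -m crank '{"travel":[[0.3,0,0],[0.6,0.05,0],[0.9,0.1,0],[1.2,0.1,0],[1.5,0.1,0]],"turn":[[0,0,0],[0,0,0],[0,0,0],[0,0,0],[0,0,0]],"gripper":[1,1,1,1,1]}'
python3 - <<'E'
from h import *
f=bot.grab_frame("top");s=bot.grab_frame("side")
A=np.hstack([cv2.resize(f["pixels"][140:250,110:220],(400,400)),cv2.resize(s["pixels"][110:200,200:290],(400,400))]);cv2.imwrite("pics/c.png",A[:,:,::-1])
E
```

```text
clock: 26.45
position: [0.412, 0.2241, 0.0649]
tool_rot: [3.141, 0.001, 0.082]
force: [-0.3, 0.8, 0.7]
grip_width: -0.0
finger_force: 0.0
clock: 26.95
position: [0.4275, 0.2253, 0.0662]
tool_rot: [-3.141, -0.001, 0.082]
force: [0.6, 0.4, 1.1]
grip_width: 0.0003
finger_force: 0.0
```

View pics/c.png

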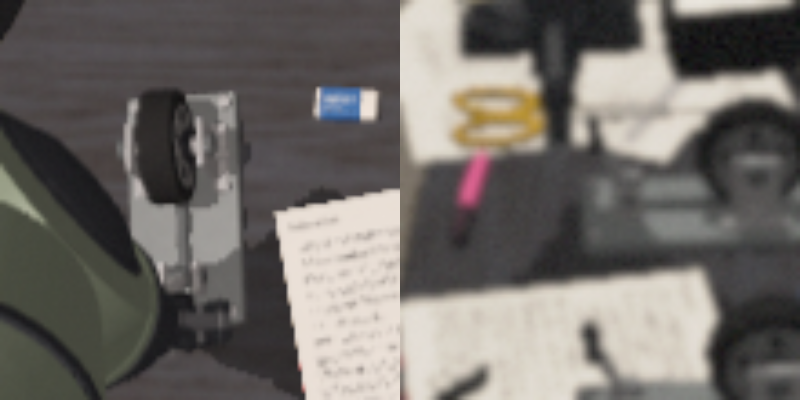

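The finger (555,140) stands just behind the lever bar (593,130) in the side view, lined up with it in the top view. I'll press forward.

```bash
python3 -m crank '{"travel":[[0.5,0.04,0],[1,0.08,0],[1.5,0.12,0],[2,0.16,0],[2.5,0.2,0]],"turn":[[0,0,0],[0,0,0],[0,0,0],[0,0,0],[0,0,0]],"gripper":[1,1,1,1,1]}'
python3 -m crank '{"travel":[[0.5,0.04,0],[1,0.08,0],[1.5,0.12,0],[2,0.16,0],[2.5,0.2,0]],"turn":[[0,0,0],[0,0,0],[0,0,0],[0,0,0],[0,0,0]],"gripper":[1,1,1,1,1]}'
python3 -m crank '{"travel":[[0.2,0.02,0],[0.4,0.03,0],[0.6,0.05,0],[0.6,0.05,0],[0.6,0.05,0]],"turn":[[0,0,0],[0,0,0],[0,0,0],[0,0,0],[0,0,0]],"gripper":[1,1,1,1,1]}'
```

```text
clock: 27.55
position: [0.4524, 0.2273, 0.0657]
tool_rot: [3.142, 0.0, 0.082]
force: [-3.3, 0.3, 2.1]
grip_width: -0.0003
finger_force: 1.5
clock: 28.05
position: [0.4772, 0.2291, 0.0656]
tool_rot: [3.141, 0.0, 0.082]
force: [-3.5, -0.4, 0.2]
grip_width: -0.0002
finger_force: 1.4
clock: 28.55
position: [0.4833, 0.2298, 0.0659]
tool_rot: [-3.141, -0.001, 0.082]
force: [-0.2, -0.5, -0.4]
grip_width: -0.0001
finger_force: 0.1
```

```bash
python3 -m crank '{"travel":[[0.1,0.01,0],[0.2,0.02,0],[0.2,0.02,0],[0.2,0.02,0],[0.2,0.02,0]],"turn":[[0,0,0],[0,0,0],[0,0,0],[0,0,0],[0,0,0]],"gripper":[1,1,1,1,1]}'
python3 -m crank '{"travel":[[0.1,0.01,0],[0.2,0.02,0],[0.2,0.02,0],[0.2,0.02,0],[0.2,0.02,0]],"turn":[[0,0,0],[0,0,0],[0,0,0],[0,0,0],[0,0,0]],"gripper":[1,1,1,1,1]}'
```

```text
clock: 29.05
position: [0.485, 0.23, 0.0658]
tool_rot: [-3.142, -0.0, 0.082]
force: [-1.7, -0.1, 0.4]
grip_width: 0.0002
finger_force: 0.7
clock: 29.55
position: [0.4869, 0.23, 0.0657]
tool_rot: [3.141, 0.0, 0.082]
force: [-3.2, -0.1, -2.6]
grip_width: 0.0001
finger_force: 1.7
```

```bash
python3 -m crank '{"travel":[[0.1,0.01,0],[0.2,0.02,0],[0.2,0.02,0],[0.2,0.02,0],[0.2,0.02,0]],"turn":[[0,0,0],[0,0,0],[0,0,0],[0,0,0],[0,0,0]],"gripper":[1,1,1,1,1]}'
python3 -m crank '{"travel":[[0.1,0.01,0],[0.2,0.02,0],[0.2,0.02,0],[0.2,0.02,0],[0.2,0.02,0]],"turn":[[0,0,0],[0,0,0],[0,0,0],[0,0,0],[0,0,0]],"gripper":[1,1,1,1,1]}'
```

```text
clock: 30.05
position: [0.489, 0.2303, 0.0658]
tool_rot: [3.142, 0.0, 0.082]
force: [-3.3, -0.5, -2.9]
grip_width: 0.0
finger_force: 2.1
clock: 30.55
position: [0.4904, 0.2305, 0.0656]
tool_rot: [3.141, 0.001, 0.082]
force: [-8.6, -1.3, -1.2]
grip_width: 0.0001
finger_force: 4.2
```

```bash
python3 -m crank '{"travel":[[0.1,0.01,0],[0.2,0.02,0],[0.2,0.02,0],[0.2,0.02,0],[0.2,0.02,0]],"turn":[[0,0,0],[0,0,0],[0,0,0],[0,0,0],[0,0,0]],"gripper":[1,1,1,1,1]}'
```

```text
clock: 31.05
position: [0.4909, 0.2305, 0.0654]
tool_rot: [3.14, 0.004, 0.083]
force: [-17.1, -2.4, 2.9]
grip_width: 0.0001
finger_force: 8.7
```

Firm stop (17 N within 0.5 mm). I'll back off, raise and look.

```bash
python3 -m crank '{"travel":[[-1,-0.1,0],[-2.5,-0.2,0],[-4,-0.3,1],[-6,-0.5,4],[-7,-0.6,8]],"turn":[[0,0,0],[0,0,0],[0,0,0],[0,0,0],[0,0,0]],"gripper":[1,1,1,1,1]}'
python3 -m crank '{"travel":[[0,0,3],[0,-2,7],[0,-5,9],[0,-9,9],[0,-13,9]],"turn":[[0,0,0],[0,0,0],[0,0,0],[0,0,0],[0,0,0]],"gripper":[1,1,1,1,1]}'
python3 -m crank '{"travel":[[0,-4,0],[0,-8,0],[0,-8,0],[0,-8,0],[0,-8,0]],"turn":[[0,0,0],[0,0,0],[0,0,0],[0,0,0],[0,0,0]],"gripper":[1,1,1,1,1]}'
python3 - <<'E'
from h import *
f=bot.grab_frame("top");s=bot.grab_frame("side")
o=np.array([.559,.2345]);u=np.array([np.cos(.0826),np.sin(.0826)])
for q in(1.0,1.1,1.2):
    p=[*(o+u*(-.088+.05*np.sin(q-.5))),.03+.05*np.cos(q-.5)]
    print(q,(pix(f,p)-[110,140])*400/110,(pix(s,p)-[200,110])*[400/130,400/130]+[400,0])
A=np.hstack([cv2.resize(f["pixels"][140:250,110:220],(400,400)),cv2.resize(s["pixels"][110:240,200:330],(400,400))]);cv2.imwrite("pics/d.png",A[:,:,::-1])
E
```

```text
clock: 31.55
position: [0.4215, 0.2245, 0.1459]
tool_rot: [3.141, 0.001, 0.083]
force: [1.2, 1.0, 0.5]
grip_width: 0.0001
finger_force: 0.0
clock: 32.05
position: [0.4238, 0.0937, 0.237]
tool_rot: [-3.141, -0.004, 0.083]
force: [0.3, -0.4, -0.6]
grip_width: 0.0003
finger_force: 0.0
clock: 32.55
position: [0.4234, 0.0155, 0.236]
tool_rot: [-3.141, -0.001, 0.083]
force: [0.0, 1.0, -0.1]
grip_width: -0.0002
finger_force: 0.0
1.0 [159.65753154 236.5728859 ] [575.50302873  91.02931053]
1.1 [160.54535533 230.97473249] [579.77374184  93.13415286]
1.2 [161.59162987 225.93332806] [583.75340344  95.59309179]
```

View pics/d.png

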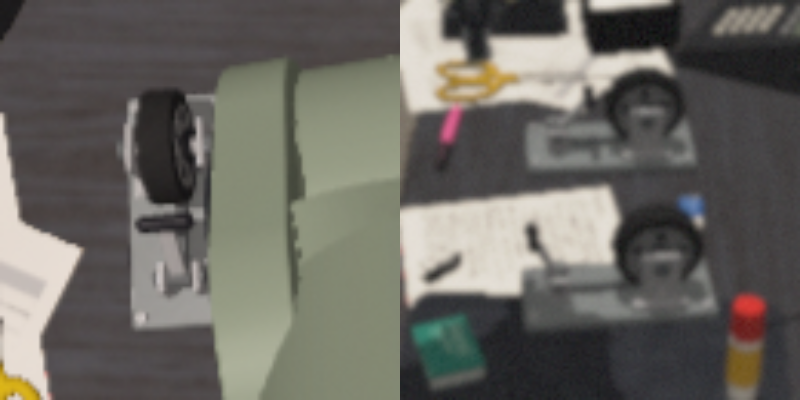

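The bar sits at (163,223) in the top view and (588,97) in the side view, as predicted for 1.2 rad. The bystanders in view are in place, the middle lever is still open and the robot touches nothing.

```bash
python3 -c "
from workcell import bot
print(bot.job_done())"
```

```text
the job is handed in; nothing more can be done
None
```

The left castor was the loose one: it rocked to its stop on both sides and I pressed its lever fully over. The middle and right castors felt sound and their levers were left open, and the job is handed in.

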